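Find the stamped tip box and push it to the dispatch line

ROBOT

A 6-joint arm with a two-finger parallel gripper is mounted at the origin on the work surface. World frame = base frame: x ahead of the robot, y to its left, z up, the work surface at z = 0. Lengths are in mm, angles in rad, forces in N, time in s.
With the tool pointing down it reaches from about 275 to 850 mm from the base axis. Payload 19 kg.
Tool frame: the origin (TCP) lies at the very end of the fingers, on their centre line; the grasp point (between the pads) lies 19 mm behind it; z points along the fingers, y is the line along which they close (so a half turn about z gives the same grasp; the last joint's range is limited). The gripper opens to 85 mm and grips with 20 to 120 N. Pads are 22 mm wide; open, the fingers measure 114 mm over their backs; the gripper's body (76 mm by 85 mm) begins 54 mm behind the grasp point. The pads swing forward as they close: fully open they stand 13 mm farther back than shut.
Start: joints at [-1.36, 0.15, 1.437, -0, 1.554, -0.134], TCP at [194.328, -541.135, 231.267] pointing down, gripper open.
Joint ranges: [-2.8, 2.8], [-0.68, 2.1], [0.12, 2.68], [-1.39, 4.53], [0.16, 2.79], [-2.81, 2.81]. Speed limits (rad/s): [1.89, 1.89, 2.22, 3.01, 3.01, 3.01].

INTERFACE

Orientations are given as a unit quaternion [w, x, y, z].
In Python, from cell import telemetry, viewer, order, spotter gives the robot as it stands.
- The arm moves only by the tool move_arm, never from a script. Its argument "motion" is a list of rows, each a list of 3 entries, a list of its own where there are three numbers: the closure, from -1 (fully open) to 1 (shut), then the shift along the tool's x, y, z as a fraction of full scale, then the turn about the tool's z as a fraction of full scale. A call has exactly 10 rows; each row is the pose to reach, as a shift and turn from the pose commanded when the call began, along the tool's axes at that moment, turning the shorter way round; what a row does not reach only later rows make up. Full scale, the value 1, is 500 mm for a shift and pi rad for a turn. A row lasts 1/12 s, in which the tool goes at most 41.7 mm and 7.16 degrees, less where a joint would pass 70% of its speed; a pose out of reach is approached as far as the arm can. A call with a number of a shift or a turn outside -1 to 1 is refused whole. A call with a gripper value outside its range is refused whole. The fingers move at their own pace and stop on an object; the grip force is fixed at half the most. Time passes only in rows, so rows that repeat a pose let the fingers close, or fill a call up. It gives the time, the measured TCP pose, the force, the opening and the grip force at its end, in the units of the state.
- telemetry.read_state(): the state, without advancing time (a new reading comes with each control period).
- viewer.camera(name): name is "scene" or "top" or "wrist"; returns the picture (400x640x3 uint8, red, green, blue); there is no depth.
- viewer.get_calibration(name): a dict with "K" (3x3 intrinsics, pixels), "R" (3x3) and "t" (3): a world point X has camera coordinates R X + t. Camera axes: x right, y down, z forward; pixel columns grow to the right and rows downward; lengths in mm; the calibration is good to about 2 mm. A picture is of the moment at which its call begins: read the wrist's pose just before it. get_calibration takes no time and is no camera call; for the wrist camera it gives the pose at the moment of the call.
- order.sign_off(): hands the job in; it is judged then, once.
Trained networks look in the newest picture that a camera, given by its name, has taken for a name from the list of things; names that differ only in an ending like _2 or _b are one class to them, and where a whole thing is asked for, a point or a joint stands for the part that bears it (a point fixed in the world has none). Each returns a list of dicts, best first, with "score" (0 to 1); they miss things now and then, are a little off and sometimes report something else, mostly with a low value. They report only what shows in the picture. A call takes as long as a camera call. They do not tell look-alikes from the thing itself.
- spotter.spot_in(target, camera): "extent" ([centre column, centre row, width, height] in pixels, round what is visible of it).
- spotter.trace(target, camera): "region" (400x640 bool, what is visible of it) and "extent" ([centre column, centre row, width, height] in pixels, round what is visible of it).
- spotter.pinpoint(target, camera): "xy" ([column, row] in pixels: a listed point, or the origin of a listed thing).
The state is a dict: "clock": time; "joint_pos": joint angles; "qvel": joint speeds; "tau": joint torques, N m; "ee_pos": TCP position; "orientation": TCP orientation; "contact_force": force on the tool from outside, world axes, zero at the start; "ft_torque": the same for the moment, N m; "grip_width": finger opening in mm; "grasp_force": force on a finger pad.
Only numpy, scipy, OpenCV 4.12 (cv2) and the standard library are available. Lean on these libraries where they do the work, as an engineer would, in place of code of your own. Each camera call takes 0.05 s, during which the arm holds its last target. There are 200 camera calls.

TASK

Two look-alike blue tip boxes stand on the lab bench and one has a round stamp under its base. Tip each box over towards the robot so that it lies on its side with its base facing away from the robot, the left one (the robot's left) first and then the right one; then push the stamped box along the bench away from the robot until it lies with its middle over the dark dispatch line, still on that side. Only touch and push: never lift a box, leave the unstamped one where it fell, and do not disturb the other things on the bench.

Things in the scene. Friction and masses are not known exactly. Their poses are not given: they have to be found in the camera images.
- box_a: closed pipette-tip box, blue, white lid, 70 (its x) x 100 (its y) x 112 mm tall (its z), 0.2 to 0.42 kg, loose. It starts upright, its x axis within 0.2 rad of world +x; one box stands left (world y above 0), one right. Origin: centre of the underside; z towards the lid. Once tipped towards the robot its x axis points up, the lid faces the robot and it is 70 mm high.
- box_b: closed pipette-tip box, blue, white lid, 70 (its x) x 100 (its y) x 112 mm tall (its z), 0.2 to 0.42 kg, loose. It starts upright, its x axis within 0.2 rad of world +x; one box stands left (world y above 0), one right. Origin: centre of the underside; z towards the lid. Once tipped towards the robot its x axis points up, the lid faces the robot and it is 70 mm high.
- box_a_center (a point): centre of box_a (56 mm along its z above the underside); its axes are those of the box. Drawn towards the robot near its top, the box tips over its near lower edge rather than sliding, and past about 0.56 rad it falls over by itself, ending about 90 mm nearer the robot.
- box_b_center (a point): centre of box_b, likewise
- stamp (a point): centre of the stamp, a white ring 52 mm across with a bar through it, printed under the base of one of the two boxes: it lies at the centre of that box's underside; the other underside is plain blue
- line: dispatch line: a dark flat strip in the bench top, 18 mm wide (its x) and 600 mm long (its y), flush with the bench (1 mm), beyond the boxes as seen from the robot. Origin: its middle; its x points away from the robot, within 0.08 rad of world +x. The strip can be slid over freely.
- vial: bystander, not part of the job: small white-capped round jar, 28 mm across, 55 tall; origin at the centre of its underside
- amber: bystander, not part of the job: brown glass bottle, 64 mm across, 140 tall; origin at the centre of its underside
- beaker: bystander, not part of the job: open glass beaker, 68 mm across, 85 tall; origin at the centre of its underside
- dish: bystander, not part of the job: shallow clear round dish, 90 mm across, 16 tall; origin at the centre of its underside
- tuberack: bystander, not part of the job: low blue tube rack, 150 (its x) x 80 x 45 mm tall; origin at the centre of its underside
- pipette: bystander, not part of the job: pipette lying on the bench, about 290 mm long along its x (from -100 to +190 mm), 26 tall; origin at the centre of its underside
- burner: bystander, not part of the job: gas burner, round blue foot 90 mm across with an upright steel tube, 118 tall; origin at the centre of its underside
- timer: bystander, not part of the job: flat grey bench timer, 60 x 75 x 20 mm; origin at the centre of its underside
Mind the look-alikes: they are no part of the job. What is shaped like the box_a but turquoise is not meant. Leave any pink look-alike of the box_b alone.

How it is judged:
By the outcome, as a careful person would: the job done as asked, in the order asked, and still so for the second after the job is handed in, with the robot touching nothing.
It also fails if it takes over 59 s, if anything falls off the work surface, if the arm or the gripper's body presses on something with over 40 N, if the wrist force passes 120 N, or if a joint passes its speed limit or range.

## Working session

There is one attempt and no reset: what is moved stays moved. The work goes in short steps, Python scripts to look and compute and a tool call to move; the robot and the scene stay as the last step left them, time stands still between calls to the robot, and variables do not carry over. Pictures are saved under pics/ and viewed, at most 10 in all, crops included, and the job is handed in when it is done.

Besides the shell and the picture viewer there is one more tool, called as name([rows], argument=value, ...), one row to a line, values as JSON. move_arm: Moves the arm, as the interface text tells. Shift numbers are shares of 500 mm and turn numbers shares of pi rad, none past 1 either way. Its arguments: {"type":"object","properties":{"motion":{"type":"array"}},"required":["motion"]}

```bash
mkdir -p pics; cat > h.py <<'E'
import numpy as np, cv2
from cell import telemetry, viewer, order, spotter
def pic(n,f=None):
    im=viewer.camera(n)
    if f: cv2.imwrite('pics/'+f,cv2.cvtColor(im,cv2.COLOR_RGB2BGR))
    return im
def ray(n,uv,z):
    c=viewer.get_calibration(n);K,R,t=[np.array(c[k],float) for k in('K','R','t')]
    d=R.T@np.linalg.solve(K,[uv[0],uv[1],1]);o=-R.T@t
    return o+d*(z-o[2])/d[2]
def proj(n,X):
    c=viewer.get_calibration(n);K,R,t=[np.array(c[k],float) for k in('K','R','t')]
    p=K@(R@np.array(X,float)+t);return p[:2]/p[2]
E
python3 - <<'E'
from h import *
a=pic('scene','scene0.png');b=pic('top','top0.png')
s=telemetry.read_state();print(s)
for n in('box_a','line','vial','amber','beaker','dish','tuberack','pipette','burner','timer'):
  for r in spotter.spot_in(n,'top')[:5]:
    if r['score']>.2: print(n,round(r['score'],2),np.round(r['extent']),np.round(ray('top',r['extent'][:2],0)))
for r in spotter.pinpoint('box_a_center','top')[:5]: print(r['score'],r['xy'],ray('top',r['xy'],56))
E
```

```text
{'clock': 0.1, 'joint_pos': array([-1.35999035e+00,  1.50935848e-01,  1.43793327e+00,  4.77013873e-05,
        1.55379549e+00, -1.33999776e-01]), 'qvel': array([-0.00101466,  0.00032429, -0.00107326, -0.00126074, -0.00051696,
       -0.00143994]), 'tau': array([ 4.94127991e-03, -7.14381909e+01, -5.71787381e+01,  1.60293155e-05,
        7.32351415e-03,  2.76469194e-05]), 'ee_pos': array([ 194.3099425 , -540.95134553,  230.75269174]), 'orientation': array([-5.36497761e-04,  9.85175328e-01,  1.71549658e-01,  3.25131058e-06]), 'contact_force': array([-0.19040286,  0.11190743,  1.11996819]), 'ft_torque': array([-0.01775837, -0.09100557, -0.02001543]), 'grasp_force': 0.0, 'grip_width': 85.32190275350726}
box_a 0.94 [262. 186.  43.  35.] [628. 190.   0.]
box_a 0.9 [388. 200.  38.  30.] [ 625. -211.    0.]
box_a 0.88 [237. 140.  30.  42.] [775. 292.   0.]
box_a 0.6 [422. 154.  41.  35.] [ 789. -311.    0.]
line 0.56 [320. 195. 189.  12.] [617.   6.  -0.]
line 0.25 [452. 239.  26.  26.] [ 521. -419.    0.]
vial 0.54 [317. 226.   9.   8.] [518.   4.   0.]
amber 0.86 [187. 234.  21.  24.] [452. 404.   0.]
beaker 0.7 [452. 277.  28.  28.] [ 404. -422.    0.]
dish 0.74 [312. 266.  29.  30.] [395.   6.   0.]
tuberack 0.95 [328. 141.  32.  53.] [800.  -1.   0.]
pipette 0.91 [201. 165.  15.  76.] [678. 396.   0.]
burner 0.56 [456. 202.  30.  29.] [ 641. -425.    0.]
timer 0.82 [453. 239.  25.  27.] [ 522. -421.    0.]
0.82 [387.1, 202.9] [ 602.50946075 -201.31141103   56.        ]
0.73 [417.0, 153.7] [ 767.95875642 -282.78145793   56.        ]
0.45 [264.0, 195.5] [586.98583758 173.24964791  56.        ]
```

View pics/top0.png

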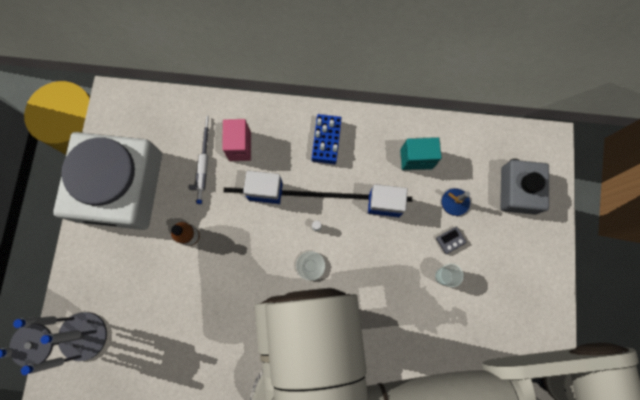

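View pics/scene0.png

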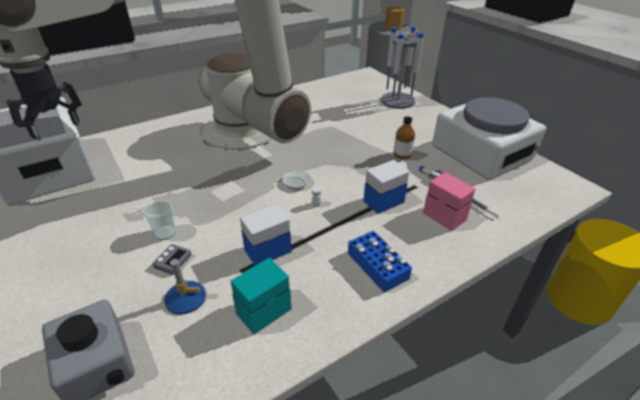

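Candidates in the top view: blue boxes with white lids at (262,186) and (388,200) are wanted. The pink one at (237,140) and the turquoise one at (422,154) are look-alikes. Next I measure the lids and the line, and check them in a close crop.

```bash
python3 - <<'E'
from h import *
im=cv2.imread('pics/top0.png')
for n,(u,v) in dict(L=(262,186),R=(388,200)).items():
    c=im[v-28:v+28,u-32:u+32];hsv=cv2.cvtColor(c,cv2.COLOR_BGR2HSV)
    # lid: least warm (bluish/neutral) bright pixels
    w=((c.min(2)>140)&(c[...,0].astype(int)>=c[...,2].astype(int)-2)).astype(np.uint8)
    k,l,st,ce=cv2.connectedComponentsWithStats(w);i=1+st[1:,4].argmax()
    p=np.argwhere(l==i)[:,::-1]+[u-32,v-28]
    W=np.array([ray('top',q,112)[:2] for q in p])
    r=cv2.minAreaRect(W.astype(np.float32));print(n,st[i],W.mean(0),r)
# line
g=im.max(2);P=[]
for u in list(range(226,242,2))+list(range(288,362,3)):
    v=np.arange(180,206);d=np.clip(110-g[v,u].astype(float),0,None)
    if d.sum()>40:P.append(ray('top',(u,(d*v).sum()/d.sum()),0)[:2])
P=np.array(P);f=np.polyfit(P[:,1],P[:,0],1);print('line x=%.4f*y+%.1f'%tuple(f),np.std(P[:,0]-np.polyval(f,P[:,1])))
cv2.imwrite('pics/crop.png',cv2.resize(im[120:260,215:435],None,fx=3.6,fy=3.6,interpolation=cv2.INTER_CUBIC))
E
```

```text
L [42 21  3  3  5] [623.66183087 144.15398859] ((624.5579223632812, 144.2613067626953), (8.113424301147461, 3.931797742843628), 32.674713134765625)
R [15 15  4 20 33] [ 604.66134796 -149.24718625] ((604.8533325195312, -149.9040069580078), (56.870330810546875, 8.735756874084473), 4.40553617477417)
line x=-0.0507*y+620.6 0.8651254047335981
```

View pics/crop.png

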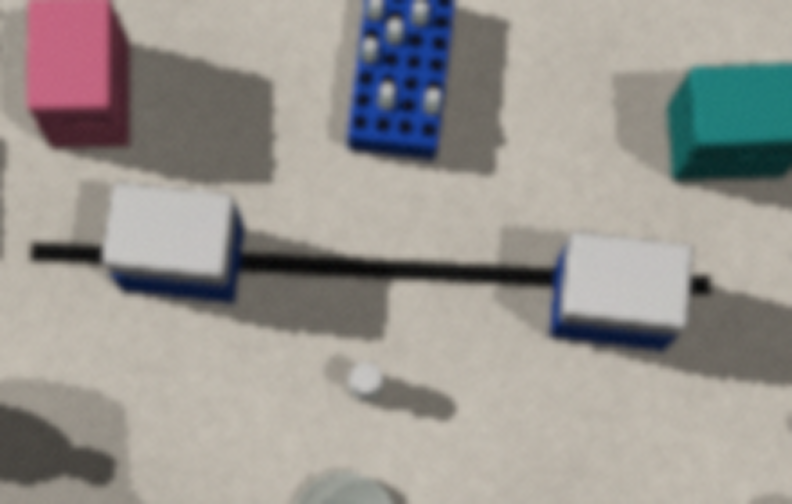

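The crop confirms the two blue boxes with white lids. The left lid's corners are about (112,184), (235,197), (225,279), (102,263). The right lid's are (568,234), (692,246), (686,329), (560,315). The vial is at (365,380), between and in front of them.

```bash
python3 - <<'E'
from h import *
for n,C in dict(L=[(112,184),(235,197),(225,279),(102,263)],R=[(568,234),(692,246),(686,329),(560,315)]).items():
    W=np.array([ray('top',(np.array(c)+.5)/3.6-.5+[215,120],112)[:2] for c in C])
    ax=W[:2].mean(0)-W[2:].mean(0); ay=W[[0,3]].mean(0)-W[1:3].mean(0)
    print(n,W.mean(0).round(1),np.hypot(*ax),np.hypot(*ay),np.arctan2(ax[1],ax[0]),np.arctan2(-ay[0],ay[1]))
E
```

```text
L [609.7 177.1] 67.85475518667229 101.1533314880546 0.00809192714699304 -0.017445641047028886
R [ 606.2 -197.1] 68.4575661911048 101.5522748086824 -0.012866012214817995 -0.0034144209156762814
```

move_arm([
  [0.2,[0.69,-0.512,0],0.109],
  [0.2,[0.69,-0.512,0],0.109],
  [0.2,[0.69,-0.512,0],0.109],
  [0.2,[0.69,-0.512,0],0.109],
  [0.2,[0.69,-0.512,0],0.109],
  [0.2,[0.69,-0.512,0],0.109],
  [0.2,[0.69,-0.512,0],0.109],
  [0.2,[0.69,-0.512,0],0.109],
  [0.2,[0.69,-0.512,0],0.109],
  [0.2,[0.69,-0.512,0],0.109],
])

```text
clock: 1.48
ee_pos: [424.2, -195.0, 231.6]
orientation: [0.0, 1.0, 0.001, 0.0]
contact_force: [0.6, -1.3, -0.2]
grip_width: 34.3
grasp_force: 0.0
```

move_arm([
  [0.2,[0.48,-0.72,0],0],
  [0.2,[0.48,-0.72,0],0],
  [0.2,[0.48,-0.72,0],0],
  [0.2,[0.48,-0.72,0],0],
  [0.2,[0.48,-0.72,0],0],
  [0.2,[0.48,-0.72,0],0],
  [0.2,[0.48,-0.72,0],0],
  [0.2,[0.48,-0.72,0],0],
  [0.2,[0.48,-0.72,0],0],
  [0.2,[0.48,-0.72,0],0],
])

```text
clock: 2.32
ee_pos: [654.6, 152.4, 231.2]
orientation: [-0.0, 1.0, 0.001, 0.0]
contact_force: [0.1, -1.2, 1.2]
grip_width: 34.2
grasp_force: 0.0
```

```bash
python3 - <<'E'
from h import *
pic('wrist','w1.png');s=telemetry.read_state();print(s['ee_pos'],s['orientation'])
for X in [(645,227,112),(645,127,112),(575,227,112),(575,127,112)]:print(X,proj('wrist',X).round())
E
```

```text
[657.03713944 157.82285414 229.6255789 ] [-1.10565103e-03  9.99995841e-01  2.64462504e-03 -3.19937106e-04]
(645, 227, 112) [229. 209.]
(645, 127, 112) [357. 210.]
(575, 227, 112) [236. 287.]
(575, 127, 112) [354. 288.]
```

View pics/w1.png

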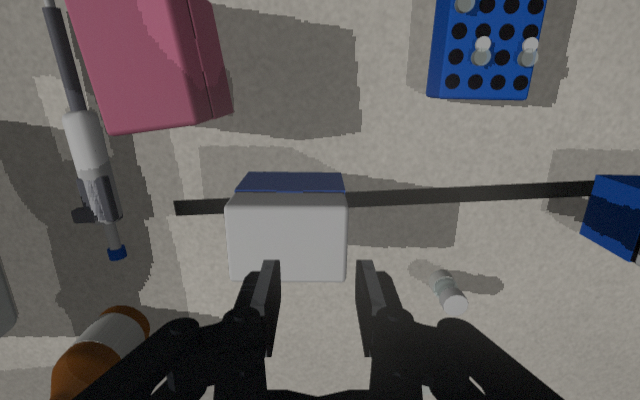

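The wrist picture shows the lid's corners at about (230,192), (346,194), (346,281), (228,278), so the box is slightly farther away than the top view suggested. I'll recompute from these.

```bash
python3 - <<'E'
from h import *
for p in [(230,192),(346,194),(346,281),(228,278)]:print(ray('wrist',p,112).round(),)
for p in [(247,173),(342,173)]:print(ray('wrist',p,0).round(),)
print('pink near bottom',ray('wrist',(110,134),0).round(),ray('wrist',(222,112),0).round(),'pink low right',ray('wrist',(232,112),0).round())
E
```

```text
[659. 225. 112.]
[658. 136. 112.]
[581. 134. 112.]
[584. 233. 112.]
[646. 234.   0.]
[647. 132.   0.]
pink near bottom [687. 375.   0.] [710. 256.   0.] pink low right [710. 246.   0.]
```

move_arm([
  [0.2,[0.046,-0.04,0],0],
  [0.2,[0.046,-0.04,0],0],
  [0.2,[0.046,-0.04,0.05],0],
  [0.2,[0.046,-0.04,0.12],0],
  [0.2,[0.046,-0.04,0.18],0],
  [0.2,[0.046,-0.04,0.23],0],
  [0.2,[0.046,-0.04,0.26],0],
  [0.2,[0.046,-0.04,0.28],0],
  [0.2,[0.046,-0.04,0.28],0],
  [0.2,[0.046,-0.04,0.28],0],
])

```text
clock: 3.2
ee_pos: [677.0, 170.2, 91.9]
orientation: [-0.0, 1.0, 0.001, 0.0]
contact_force: [0.6, 0.6, 0.6]
grip_width: 34.3
grasp_force: 0.0
```

```bash
python3 - <<'E'
from h import *
pic('wrist','w2.png');s=telemetry.read_state();print(s['ee_pos'],s['orientation'],s['contact_force'])
E
```

```text
[677.35966532 170.29788748  92.68968788] [-1.35517274e-04  9.99999049e-01  1.14774078e-03  7.53048823e-04] [ 0.66272652  0.9809815  -0.36368284]
```

View pics/w2.png

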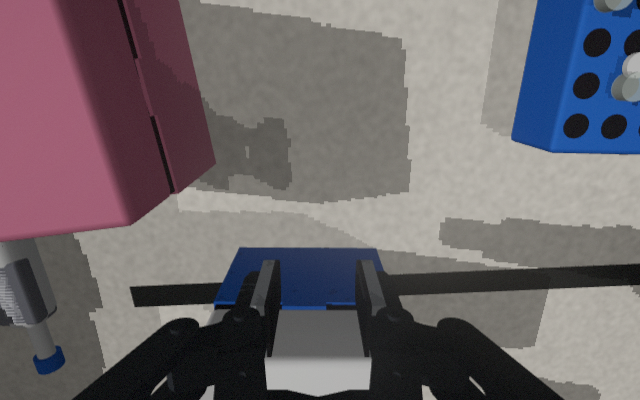

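move_arm([
  [0.2,[-0.01,-0.014,0],0],
  [0.2,[-0.02,-0.014,0],0],
  [0.2,[-0.03,-0.014,0],0],
  [0.2,[-0.04,-0.014,0],0],
  [0.2,[-0.05,-0.014,0],0],
  [0.2,[-0.06,-0.014,0],0],
  [0.2,[-0.07,-0.014,0],0],
  [0.2,[-0.08,-0.014,0],0],
  [0.2,[-0.09,-0.014,0],0],
  [0.2,[-0.1,-0.014,0],0],
])

```text
clock: 4.08
ee_pos: [626.3, 177.2, 91.3]
orientation: [-0.0, 1.0, 0.001, -0.0]
contact_force: [1.3, 1.3, 1.9]
grip_width: 34.0
grasp_force: 0.9
```

move_arm([
  [0.2,[-0.01,0,0],0],
  [0.2,[-0.02,0,0],0],
  [0.2,[-0.03,0,0],0],
  [0.2,[-0.04,0,0],0],
  [0.2,[-0.05,0,0],0],
  [0.2,[-0.055,0,0],0],
  [0.2,[-0.055,0,0],0],
  [0.2,[-0.055,0,0],0],
  [0.2,[-0.055,0,0],0],
  [0.2,[-0.055,0,0],0],
])

```text
clock: 4.92
ee_pos: [599.5, 177.2, 91.3]
orientation: [-0.0, 1.0, 0.001, 0.0]
contact_force: [-0.2, -0.1, -0.3]
grip_width: 34.3
grasp_force: 0.0
```

```bash
python3 - <<'E'
from h import *
pic('scene','s1.png');s=telemetry.read_state();print(s['ee_pos'],s['contact_force'])
E
```

```text
[599.49973585 177.12743731  91.26141996] [-0.75368864 -0.12834286 -0.41720512]
```

View pics/s1.png

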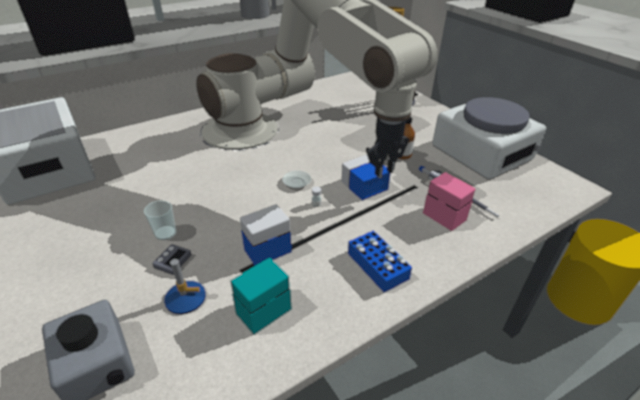

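The left box lies over with its lid towards the robot (around (368,178)), and its base looks plain. Now the right one.

move_arm([
  [0.2,[0,0,-0.08],0],
  [0.2,[0,0,-0.16],0],
  [0.2,[0.05,0.08,-0.2],0],
  [0.2,[0.1,0.16,-0.2],0],
  [0.2,[0.15,0.24,-0.2],0],
  [0.2,[0.15,0.32,-0.2],0],
  [0.2,[0.15,0.4,-0.2],0],
  [0.2,[0.15,0.48,-0.2],0],
  [0.2,[0.15,0.54,-0.2],0],
  [0.2,[0.15,0.56,-0.2],0],
])

```text
clock: 5.8
ee_pos: [674.7, -108.5, 190.8]
orientation: [0.001, 1.0, -0.001, -0.0]
contact_force: [-0.2, -0.6, 0.6]
grip_width: 34.2
grasp_force: 0.0
```

```bash
python3 - <<'E'
from h import *
s=telemetry.read_state();print(s['ee_pos'],s['orientation'])
pic('top','t2.png')
for r in spotter.pinpoint('stamp','top')[:2]: print('top',r)
pic('scene','s2.png')
for r in spotter.pinpoint('stamp','scene')[:2]: print('scene',r)
pic('wrist','w3.png')
for r in spotter.pinpoint('stamp','wrist')[:2]: print('wrist',r)
for r in spotter.spot_in('box_a','wrist')[:4]: print(r)
im=cv2.imread('pics/s2.png')[150:280,220:420];cr=cv2.resize(im,None,fx=3,fy=3,interpolation=cv2.INTER_CUBIC)
w=cv2.resize(cv2.imread('pics/w3.png'),None,fx=.8,fy=.8)
o=np.zeros((320+260,640,3),np.uint8);o[:320,:512]=w;o[320:,:]=0;o[320:320+260,:400]=cv2.resize(cr,(400,260));cv2.imwrite('pics/m1.png',o)
E
```

```text
[ 674.68420627 -108.48877324  190.82246599] [ 5.84209224e-04  9.99999515e-01 -7.41197207e-04 -2.82756984e-04]
top {'xy': [417.1, 156.5], 'score': 0.74}
top {'xy': [382.6, 205.0], 'score': 0.7}
scene {'xy': [262.6, 313.0], 'score': 0.89}
scene {'xy': [264.4, 252.2], 'score': 0.86}
{'extent': [58.5, 334.1, 117.0, 131.6], 'score': 0.86}
{'extent': [557.0, 66.6, 163.5, 133.2], 'score': 0.85}
```

View pics/m1.png

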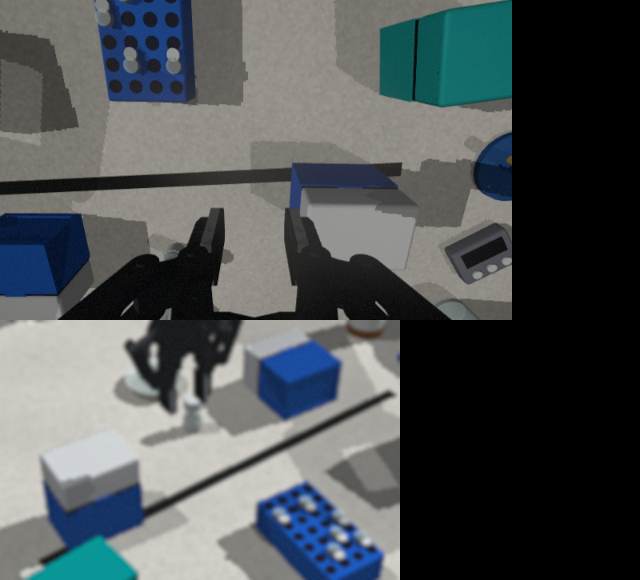

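The tipped left box shows a plain base, both at wrist (50,285) and in the scene crop. The right box's far bottom edge runs from (365,204) to (479,205) in the wrist picture.

```bash
python3 - <<'E'
from h import *
for p in [(365,204),(479,205)]:print(ray('wrist',p,0).round(1))
for p in [(380,233),(522,256)]:print(ray('wrist',p,112).round(1))
print('turq',ray('wrist',(475,121),0).round(1),ray('wrist',(550,132),0).round(1))
E
```

```text
[ 642.7 -148.8    0. ]
[ 642.1 -262.9    0. ]
[ 660.6 -144.   112. ]
[ 643.4 -244.5  112. ]
turq [ 724.3 -246.6    0. ] [ 714.5 -318.2    0. ]
```

```bash
python3 - <<'E'
from h import *
for yaw in(0,.15,-.15):
  c,s=np.cos(yaw),np.sin(yaw)
  print(yaw,[[*(proj('wrist',(607+c*x-s*y,-199+s*x+c*y,z))*.8).round()] for x,y,z in [(35,50,0),(35,-50,0),(35,50,112),(35,-50,112),(-35,-50,112)]])
E
```

```text
0 [[np.float64(292.0), np.float64(164.0)], [np.float64(372.0), np.float64(164.0)], [np.float64(308.0), np.float64(206.0)], [np.float64(422.0), np.float64(206.0)], [np.float64(408.0), np.float64(272.0)]]
0.15 [[np.float64(288.0), np.float64(170.0)], [np.float64(368.0), np.float64(159.0)], [np.float64(303.0), np.float64(214.0)], [np.float64(417.0), np.float64(199.0)], [np.float64(414.0), np.float64(265.0)]]
-0.15 [[np.float64(297.0), np.float64(158.0)], [np.float64(375.0), np.float64(170.0)], [np.float64(316.0), np.float64(199.0)], [np.float64(426.0), np.float64(214.0)], [np.float64(401.0), np.float64(278.0)]]
```

move_arm([
  [0.2,[0,0.08,0],0],
  [0.2,[0,0.14,0],0],
  [0.2,[0,0.18,0],0],
  [0.2,[0,0.18,0.05],0],
  [0.2,[0,0.18,0.1],0],
  [0.2,[0,0.18,0.15],0],
  [0.2,[0,0.18,0.19],0],
  [0.2,[0,0.18,0.2],0],
  [0.2,[0,0.18,0.2],0],
  [0.2,[0,0.18,0.2],0],
])

```text
clock: 6.98
ee_pos: [675.8, -192.1, 92.5]
orientation: [0.0, 1.0, 0.002, 0.0]
contact_force: [1.3, 0.8, 0.5]
grip_width: 34.3
grasp_force: 0.0
```

move_arm([
  [0.2,[-0.01,0,0],0],
  [0.2,[-0.02,0,0],0],
  [0.2,[-0.03,0,0],0],
  [0.2,[-0.04,0,0],0],
  [0.2,[-0.05,0,0],0],
  [0.2,[-0.06,0,0],0],
  [0.2,[-0.07,0,0],0],
  [0.2,[-0.08,0,0],0],
  [0.2,[-0.09,0,0],0],
  [0.2,[-0.1,0,0],0],
])

```text
clock: 7.82
ee_pos: [624.6, -192.8, 91.3]
orientation: [-0.0, 1.0, 0.001, -0.0]
contact_force: [-0.0, 0.7, 1.2]
grip_width: 33.9
grasp_force: 1.0
```

move_arm([
  [0.2,[-0.01,0,0],0],
  [0.2,[-0.02,0,0],0],
  [0.2,[-0.03,0,0],0],
  [0.2,[-0.04,0,0],0],
  [0.2,[-0.05,0,0],0],
  [0.2,[-0.055,0,0],0],
  [0.2,[-0.055,0,0],0],
  [0.2,[-0.055,0,0],0],
  [0.2,[-0.055,0,0],0],
  [0.2,[-0.055,0,0],0],
])

```text
clock: 8.65
ee_pos: [597.9, -192.8, 91.2]
orientation: [-0.0, 1.0, 0.001, -0.0]
contact_force: [-0.0, -0.3, -0.7]
grip_width: 34.1
grasp_force: 0.0
```

move_arm([
  [0.2,[0,0,-0.08],0],
  [0.2,[0,0,-0.16],0],
  [0.2,[-0.06,0,-0.2],0],
  [0.2,[-0.14,0,-0.2],0],
  [0.2,[-0.22,0,-0.2],0],
  [0.2,[-0.3,0,-0.2],0],
  [0.2,[-0.36,0,-0.2],0],
  [0.2,[-0.38,0,-0.2],0],
  [0.2,[-0.38,0,-0.2],0],
  [0.2,[-0.38,0,-0.2],0],
])

```text
clock: 9.48
ee_pos: [408.1, -193.6, 191.8]
orientation: [0.0, 1.0, 0.001, 0.001]
contact_force: [1.2, 0.4, -1.0]
grip_width: 34.1
grasp_force: 0.0
```

```bash
python3 - <<'E'
from h import *
s=telemetry.read_state();print(s['ee_pos'])
pic('scene','s3.png')
pic('wrist','w4.png')
im=cv2.imread('pics/s3.png')[150:280,200:420]
w=cv2.resize(cv2.imread('pics/w4.png'),None,fx=.8,fy=.8)
o=np.zeros((320+260,512,3),np.uint8);o[:320]=w;o[320:,:440]=cv2.resize(im,(440,260),interpolation=cv2.INTER_CUBIC);cv2.imwrite('pics/m2.png',o)
E
```

```text
[ 408.11223829 -193.56815148  191.78031551]
```

View pics/m2.png

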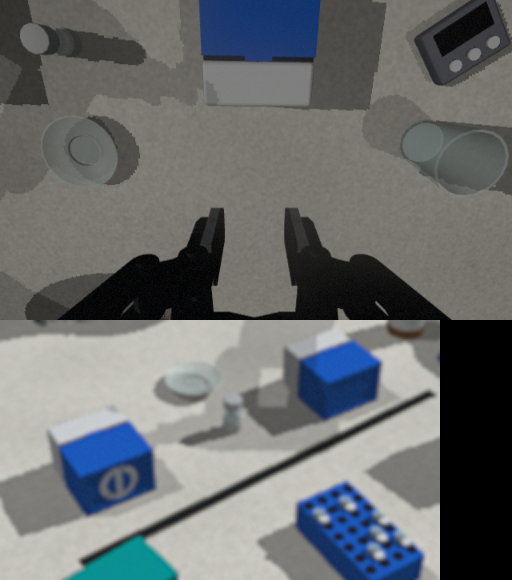

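The right box lies correctly and carries the stamp, at crop (118,483). Its lid faces the robot, with the near edge at wrist row 131, columns 257–388.

```bash
python3 - <<'E'
from h import *
for p in [(257,131),(388,131)]:print(ray('wrist',p,0).round(1),ray('wrist',p,70).round(1))
for p in [(250,75),(398,75)]:print(ray('wrist',p,70).round(1))
E
```

```text
[ 448. -137.    0.] [ 457.2 -148.8   70. ]
[ 448.3 -259.1    0. ] [ 457.4 -245.3   70. ]
[ 496.  -145.9   70. ]
[ 496.2 -249.7   70. ]
```

move_arm([
  [0.2,[0,0.008,0.07],0],
  [0.2,[0,0.008,0.14],0],
  [0.2,[0,0.008,0.21],0],
  [0.2,[0,0.008,0.27],0],
  [0.2,[0,0.008,0.31],0],
  [0.2,[0,0.008,0.324],0],
  [0.2,[0.01,0.008,0.324],0],
  [0.2,[0.02,0.008,0.324],0],
  [0.2,[0.03,0.008,0.324],0],
  [0.2,[0.04,0.008,0.324],0],
])

```text
clock: 10.42
ee_pos: [429.3, -197.7, 30.7]
orientation: [0.001, 1.0, 0.001, 0.001]
contact_force: [0.2, -0.4, 0.5]
grip_width: 33.9
grasp_force: 0.0
```

move_arm([
  [0.2,[0.01,0,0],0],
  [0.2,[0.02,0,0],0],
  [0.2,[0.032,0,0],0],
  [0.2,[0.044,0,0],0],
  [0.2,[0.058,0,0],0],
  [0.2,[0.072,0,0],0],
  [0.2,[0.086,0,0],0],
  [0.2,[0.1,0,0],0],
  [0.2,[0.114,0,0],0],
  [0.2,[0.128,0,0],0],
])

```text
clock: 11.25
ee_pos: [492.4, -197.0, 29.3]
orientation: [-0.0, 1.0, 0.001, -0.0]
contact_force: [-3.1, 0.5, 1.0]
grip_width: 34.3
grasp_force: 0.0
```

move_arm([
  [0.2,[0.014,0,0],0],
  [0.2,[0.028,0,0],0],
  [0.2,[0.042,0,0],0],
  [0.2,[0.056,0,0],0],
  [0.2,[0.07,0,0],0],
  [0.2,[0.082,0,0],0],
  [0.2,[0.092,0,0],0],
  [0.2,[0.1,0,0],0],
  [0.2,[0.106,0,0],0],
  [0.2,[0.11,0,0],0],
])

```text
clock: 12.08
ee_pos: [547.0, -196.9, 29.3]
orientation: [-0.0, 1.0, 0.001, -0.0]
contact_force: [-2.6, 0.6, 0.2]
grip_width: 34.2
grasp_force: 0.0
```

```bash
python3 - <<'E'
from h import *
s=telemetry.read_state();print(s['ee_pos'],s['contact_force'])
pic('wrist','w5.png');pic('top','t5.png')
im=cv2.imread('pics/t5.png')[150:240,330:450]
o=np.zeros((590,512,3),np.uint8);o[:320]=cv2.resize(cv2.imread('pics/w5.png'),None,fx=.8,fy=.8);o[320:590,:360]=cv2.resize(im,(360,270),interpolation=cv2.INTER_CUBIC);cv2.imwrite('pics/m3.png',o)
E
```

```text
[ 547.01840497 -196.94142887   29.26144571] [-2.62390971  0.58965886  0.23561928]
```

View pics/m3.png

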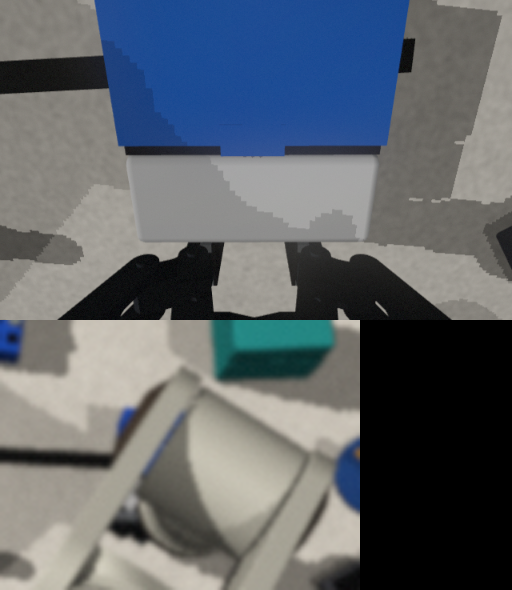

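```bash
python3 - <<'E'
from h import *
for p in [(176,301),(461,301)]:print('near top',ray('wrist',p,70).round(1))
for p in [(131,91),(10,96),(509,69)]:
  X=ray('wrist',p,0);print('line',X.round(1),'top cam model',-.0507*X[1]+620.6)
E
```

```text
near top [ 560.2 -149.2   70. ]
near top [ 560.4 -245.3   70. ]
line [ 625.8 -110.4    0. ] top cam model 626.1973553184671
line [623.5 -53.8   0. ] top cam model 623.3275439762577
line [ 635.8 -283.8    0. ] top cam model 634.9879160390551
```

move_arm([
  [0.2,[0.006,0,0],0],
  [0.2,[0.012,0,0],0],
  [0.2,[0.018,0,0],0],
  [0.2,[0.024,0,0],0],
  [0.2,[0.028,0,0],0],
  [0.2,[0.031,0,0],0],
  [0.2,[0.031,0,0],0],
  [0.2,[0.031,0,0],0],
  [0.2,[0.031,0,0],0],
  [0.2,[0.031,0,0],0],
])

```text
clock: 13.02
ee_pos: [562.3, -196.9, 29.4]
orientation: [0.0, 1.0, 0.001, 0.0]
contact_force: [0.9, 0.6, -0.1]
grip_width: 34.1
grasp_force: 0.0
```

move_arm([
  [0.2,[-0.04,0,0],0],
  [0.2,[-0.1,0,0],0],
  [0.2,[-0.16,0,0],0],
  [0.2,[-0.2,0,-0.05],0],
  [0.2,[-0.22,0,-0.12],0],
  [0.2,[-0.26,0,-0.2],0],
  [0.2,[-0.3,0,-0.27],0],
  [0.2,[-0.34,0,-0.32],0],
  [0.2,[-0.36,0,-0.36],0],
  [0.2,[-0.36,0,-0.4],0],
])

```text
clock: 13.85
ee_pos: [380.7, -197.3, 231.3]
orientation: [0.001, 1.0, 0.001, 0.001]
contact_force: [-0.1, -0.8, -0.4]
grip_width: 33.9
grasp_force: 0.0
```

```bash
python3 - <<'E'
from h import *
s=telemetry.read_state();print(s['ee_pos'],s['contact_force'])
pic('top','t6.png');pic('scene','s6.png')
o=np.zeros((590,660,3),np.uint8);o[:300,:480]=cv2.resize(cv2.imread('pics/t6.png')[160:235,330:450],(480,300),interpolation=cv2.INTER_CUBIC)
o[300:590]=cv2.resize(cv2.imread('pics/s6.png')[150:295,180:510],(660,290),interpolation=cv2.INTER_CUBIC);cv2.imwrite('pics/m4.png',o)
for n,x in(('c-',620),('c0',631),('c+',641)):
  print(n,[(((proj('top',(x+a,-197+b,70))-[330,160])*4).round()).tolist() for a,b in((56,50),(56,-50),(-56,-50),(-56,50))], [(((proj('scene',(x+56,-197+b,z))-[180,150])*2).round()).tolist() for b,z in((50,0),(-50,0),(-50,70),(50,70))])
E
```

```text
[ 380.67103923 -197.2935629   231.28201148] [-0.07368882 -0.82909371 -0.43477728]
c- [[167.0, 67.0], [298.0, 80.0], [289.0, 224.0], [155.0, 211.0]] [[238.0, 219.0], [165.0, 253.0], [160.0, 211.0], [236.0, 179.0]]
c0 [[168.0, 53.0], [299.0, 66.0], [290.0, 210.0], [156.0, 196.0]] [[242.0, 225.0], [169.0, 259.0], [165.0, 217.0], [241.0, 184.0]]
c+ [[169.0, 40.0], [300.0, 53.0], [290.0, 197.0], [157.0, 183.0]] [[246.0, 230.0], [173.0, 264.0], [169.0, 223.0], [245.0, 189.0]]
```

View pics/m4.png

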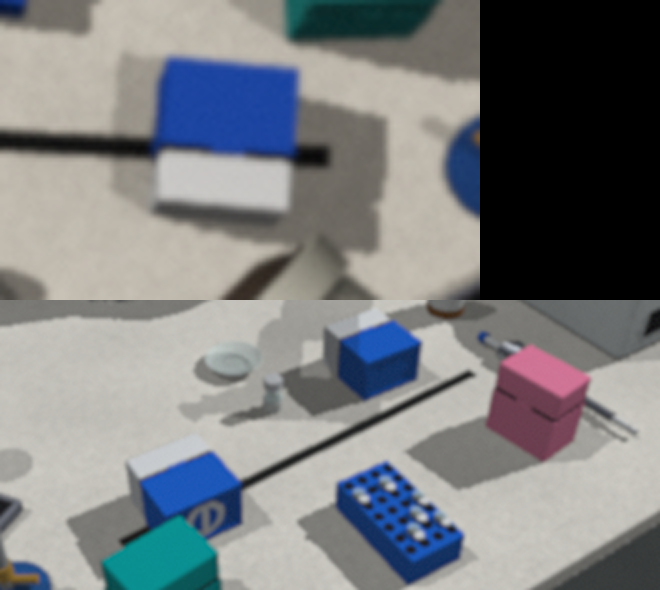

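The top view shows the box centred at x ≈ 628–631 mm, against the line at 631 mm. It is still on its side, and the stamp faces away from the robot. The other box and the bystanders are undisturbed.

```bash
python3 -c "
from h import *
print(order.sign_off())"
```

```text
the job is handed in; nothing more can be done
None
```

I tipped both boxes towards the robot, left then right, pushed the stamped right box until its middle was within about 3 mm of the dispatch line's centre, left the plain one where it fell, and handed the job in; no verdict came back.

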